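# Fit the pull plate on the spring slide and hold the slide out at its mark

### The arm

A 7-joint arm with a two-finger parallel gripper is mounted at the origin on the work surface; the furniture and walls round the work are solid. World frame = base frame: x ahead of the robot, y to its left, z up, the work surface at z = 0. Lengths are in m, angles in rad, forces in N, time in s.
With the tool pointing down it reaches from about 0.425 to 0.925 m from the base axis. Payload 6.8 kg.
Tool frame: the origin (TCP) lies between the finger pads; the fingertips stand 19 mm ahead of it and the grasp point (between the pads) is the TCP (r.tcp_to_tips is the distance from the TCP to the fingertips, in m); z points along the fingers, x is the direction in which the jaws open and shut, and the axes are right-handed (so a half turn about z gives the same grasp; the last joint's range is limited). The gripper opens to 88 mm and grips with 3 to 60 N. Pads are 20 mm wide; open, the fingers measure 115 mm over their backs; the gripper's body (75 mm by 178 mm) begins 61 mm behind the grasp point.
Start: joints at [-1.402, 0.477, 0.022, 1.555, -0.011, 1.109, -0.083], TCP at [0.184, 0.649, 0.242] pointing down, gripper open.
Joint ranges: [-2.96, 2.96], [-0.34, 2.1], [-1.41, 1.46], [0.24, 2.44], [-1.37, 4.51], [0.17, 1.92], [-2.96, 2.96]. Speed limits (rad/s): [2.39, 2.39, 3.14, 3.14, 3.14, 3.14, 3.14].

### API

Orientations are given as a unit quaternion [x, y, z, w].
In Python, from rig import r gives the robot as it stands.
- The arm moves only by the shell command python3 -m pendant 'ROWS' [FORCE]. ROWS is JSON, a list of rows, each a list of 3 entries, a list of its own where there are three numbers: the shift along the tool's x, y, z in cm, then the turn, a rotation vector about the tool's x, y, z in degrees, then the finger opening in cm, from 0 to 8.78. In form: [[[dx, dy, dz], [wx, wy, wz], jaw], ...]. A call has exactly 8 rows; each row shifts and turns the commanded pose from where the row before left it, along the tool's axes as they then stand; what a row does not reach is not made up. A row lasts 1/12 s, in which the tool goes at most 41.7 mm and 7.16 degrees, less where a joint would pass 70% of its speed; a pose out of reach is approached as far as the arm can. A call with a gripper value outside its range is refused whole. The fingers move at their own pace and stop on an object; FORCE is the grip in N (left out, the last holds). Time passes only in rows, so rows that do not move let the fingers close, or fill a call up. It gives the time, the measured TCP pose, the force and the opening at its end, in the units of the state.
- r.sense(): the state, without advancing time (a new reading comes with each control period).
- r.get_image(name): name is "scene" or "top"; returns (picture, depth): 400x640x3 uint8, red, green, blue; 400x640 float32, m along the optical axis (not along the pixel's ray), 0 where there is no reading.
- r.camera_model(name): a dict with "fov_y" (degrees; the focal length in pixels is half the picture's height over the tangent of half this angle, whatever the lens; pixels are square), "cx", "cy" (the principal point, pixels), "dist_coeffs" ([k1, k2, p1, p2, k3] as OpenCV has them; the pictures are not rectified), "xyz" and "orientation" of the camera in the world. Camera axes: x right, y down, z forward; pixel columns grow to the right and rows downward; lengths in m; the calibration is good to about 2 mm. A picture is of the moment at which its call begins. camera_model takes no time and is no camera call.
- r.job_done(): hands the job in, once; it reports no verdict.
The state is a dict: "time_s": time; "joint_pos": joint angles; "joint_velocities": joint speeds; "effort": joint torques, N m; "position": TCP position; "tool_rot": TCP orientation; "contact_force": force on the tool from outside, world axes, zero at the start; "wrist_torque": the same for the moment, N m; "opening": opening from 0.0 (shut) to 1.0 (fully open).
Only numpy, scipy, OpenCV 4.12 (cv2) and the standard library are available. Lean on these libraries where they do the work, as an engineer would, in place of code of your own. Each camera call takes 0.05 s, during which the arm holds its last target. There are 200 camera calls.

### The job

Set the longer of the two holed plates over the two upright pins of the spring-loaded carriage so that it lies flush on it, then pull the carriage out by the grip block of that plate, against the spring, until the carriage's pointer stands opposite the pointer of the mark clip. The program finishes while holding it there, gripping the block with the plate still flush; leave the shorter plate where it lies.

Things in the scene. Friction and masses are not known exactly. Their poses are not given: they have to be found in the camera images.
- plate_grip (a point): The longer pull plate: steel, 44 x 90 x 6 mm (x, y, z), two 10 mm through holes 60 mm apart at y = -30 and +30 mm, with a square aluminium grip block 22 x 22 mm, 46 mm tall, on its middle. The point is the block's centre, 29 mm above the underside (total height 52). z is up, y runs through both holes; either way round fits. Starts flat and loose on the board, about 0.25 kg.
- short_plate_grip (a point): The same point (block's centre, 29 mm above the underside) of the shorter plate, 44 x 66 x 6 mm with a like block but holes only 36 mm apart: it does not fit; leave it alone. The two plates lie left and right of the rig and may swap places.
- carriage_nest (a point): Middle of the flat top of the dark steel carriage (70 x 92 x 22 mm, on two rods between grey end blocks), at the level where the plate's underside comes to rest, 38 mm above the board. Its two pins, 8 mm thick and 12 mm high with the upper 5 mm tapered, stand at y = -30 and +30 mm. It is pulled out along its -x axis (roughly towards the robot); z is up.
- carriage_pointer (a point): Tip of the carriage's own small pointer, a flat diamond on its +y side, 54.5 mm from the middle and level with the carriage's top.
- mark_tip (a point): Tip of the diamond pointer on the mark clip, a small dark saddle with a round screw, fixed on the steel rail along the rig's +y edge, 45 to 80 mm from where the carriage's pointer starts. Axes as the carriage's. At the mark both pointers face each other: their tips agree along the carriage's x axis (2 mm apart in y).
- carriage (a joint): How far the carriage is pulled out, in m: 0 home against the rear, 0.100 at the front stop. A spring draws it home with about 4 N at 0 and 10 N at 0.08, so it runs back as soon as it is let go.

How it is judged:
By the outcome, as a careful person would: the job done as asked, in the order asked, and still so for the second after the job is handed in, while the arm keeps its last pose, push and grip.
It also fails if it takes over 42 s, if anything falls off the work surface, if the arm or the gripper's body presses on something with over 40 N, if the wrist force passes 120 N, or if a joint passes its speed limit or range.

## Working session

There is one attempt and no reset: what is moved stays moved. The work goes in short steps, Python scripts to look and compute and a shell command to move; the robot and the scene stay as the last step left them, time stands still between calls to the robot, and variables do not carry over. Pictures are saved under pics/ and viewed, about 8 in all and at most 12, crops included, and the job is handed in when it is done.

```bash
ls; mkdir -p pics; python3 - <<'E'
from rig import r
import cv2,json
for n in("scene","top"):
    p,d=r.get_image(n); cv2.imwrite(f"pics/{n}0.png",p[:,:,::-1]); print(n,r.camera_model(n))
    import numpy as np; np.save(f"pics/{n}0.npy",d)
print(r.sense())
E
```

```text
pics
scene {'fov_y': 54.817752471077554, 'cx': 322.5391906675056, 'cy': 199.2678464505446, 'dist_coeffs': array([-0.01790968,  0.        ,  0.        ,  0.        ,  0.        ]), 'xyz': array([-0.03690272, -0.35336803,  0.86426279]), 'orientation': array([ 0.7913392 , -0.46283908,  0.20359325, -0.34367433])}
top {'fov_y': 44.17586111764463, 'cx': 331.02181393014223, 'cy': 196.03750000502535, 'dist_coeffs': array([-0.01311887,  0.        ,  0.        ,  0.        ,  0.        ]), 'xyz': array([ 0.36972207, -0.03753997,  1.21350556]), 'orientation': array([ 0.70937492, -0.70002923,  0.0643209 , -0.05107957])}
{'time_s': 0.1, 'joint_pos': array([-1.40210224,  0.47772656,  0.02233993,  1.5562793 , -0.0114871 ,
        1.10929297, -0.08307657]), 'joint_velocities': array([ 0.00013304, -0.00282842,  0.000802  , -0.00126901,  0.00183064,
       -0.00192362, -0.00139359]), 'effort': array([ 4.55282017e-03, -5.84090960e+01,  1.54015359e+00, -2.73314202e+01,
       -5.41900517e-02,  1.30878118e-02,  5.15816714e-05]), 'position': array([0.18433661, 0.64884541, 0.2408037 ]), 'tool_rot': array([ 7.97879062e-01,  6.02817037e-01, -5.90164162e-04,  5.23646162e-04]), 'contact_force': array([-0.30976034,  0.10029681, -0.48871158]), 'wrist_torque': array([0.03846826, 0.01956573, 0.03961127]), 'opening': 0.9994690068470257}
```

View pics/top0.png

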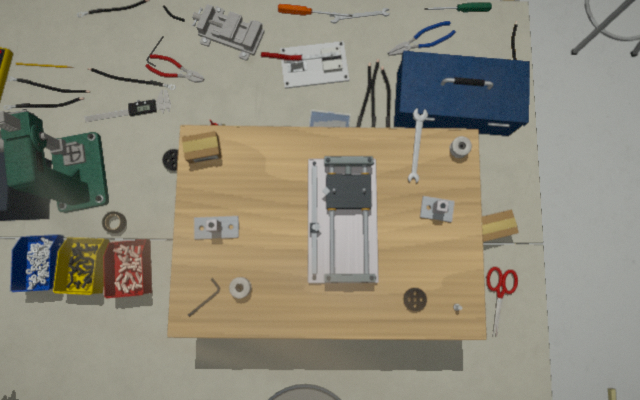

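View pics/scene0.png

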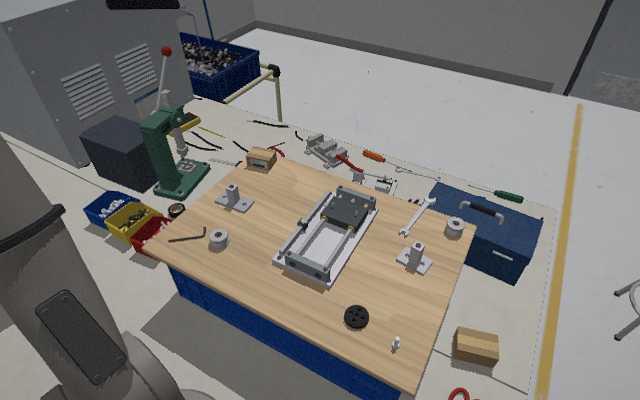

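The longer plate is the left one, at about (216,227) in the top view. The shorter one is at (437,209), the carriage at (348,190) and the mark clip at (314,229). Next I'll measure with depth.

```bash
cat > h.py <<'E'
import numpy as np,cv2
from scipy.spatial.transform import Rotation as R
from rig import r
def cam(n):
    m=r.camera_model(n); f=200/np.tan(np.radians(m['fov_y']/2))
    return np.array([[f,0,m['cx']],[0,f,m['cy']],[0,0,1]]),m['dist_coeffs'],R.from_quat(m['orientation']).as_matrix(),m['xyz']
def rays(n,uv):
    K,D,Rm,t=cam(n); q=cv2.undistortPoints(np.float64(uv).reshape(-1,1,2),K,D)[:,0]
    return np.c_[q,np.ones(len(q))]@Rm.T,t
def onplane(n,uv,z):
    d,t=rays(n,uv); return t+d*((z-t[2])/d[:,2])[:,None]
def cloud(n,dep):
    uv=np.stack(np.meshgrid(np.arange(640),np.arange(400)),-1).reshape(-1,2)
    d,t=rays(n,uv); return (t+d*dep.reshape(-1,1)).reshape(400,640,3)
def proj(n,P):
    K,D,Rm,t=cam(n); return cv2.projectPoints((np.float64(P).reshape(-1,3)-t)@Rm,np.zeros(3),np.zeros(3),K,D)[0][:,0]
def snap(n,name):
    p,d=r.get_image(n); cv2.imwrite(f"pics/{name}.png",p[:,:,::-1]); np.save(f"pics/{name}.npy",d); return p,d
def crop(name,u0,v0,u1,v1,k,out):
    cv2.imwrite(f"pics/{out}.png",cv2.resize(cv2.imread(f"pics/{name}.png")[v0:v1,u0:u1],None,fx=k,fy=k,interpolation=cv2.INTER_CUBIC))
E
python3 - <<'E'
from h import *
c=cloud('top',np.load('pics/top0.npy'))
for uv in [(260,200),(420,260),(437,207),(213,224),(230,228),(348,190),(342,240),(315,229),(350,160),(350,278),(315,200)]: print(uv,c[uv[1],uv[0]].round(4))
a=cv2.imread('pics/top0.png')
crop('top0',185,205,250,250,6,'a'); crop('top0',290,145,390,295,4,'b')
x=cv2.imread('pics/a.png');y=cv2.imread('pics/b.png')
o=np.zeros((600,790,3),np.uint8);o[:270,:390]=x;o[:600,390:790]=y;cv2.imwrite('pics/c1.png',o)
# plate contours by depth above board
Z=c[:,:,2]; zb=np.median(Z[195:265,250:290]);print('board',zb)
for nm,(u0,v0,u1,v1) in dict(L=(185,205,250,250),R=(410,190,465,230)).items():
    m=((Z[v0:v1,u0:u1]-zb)>0.003).astype(np.uint8); rect=cv2.minAreaRect(cv2.findNonZero(m)); print(nm,rect)
    q=np.array(cv2.boxPoints(rect))+[u0,v0]; P=onplane('top',q,zb+.006); print(P.round(4), np.linalg.norm(P[1]-P[0]),np.linalg.norm(P[2]-P[1]),P.mean(0))
    b=(Z[v0:v1,u0:u1]-zb)>0.045; print('block',b.sum(),c[v0:v1,u0:u1][b].mean(0), Z[v0:v1,u0:u1].max())
E
```

```text
(260, 200) [0.5264 0.0918 0.1999]
(420, 260) [ 0.4067 -0.2392  0.2018]
(437, 207) [ 0.5097 -0.2651  0.2509]
(213, 224) [0.4693 0.1744 0.2548]
(230, 228) [0.4674 0.1515 0.1986]
(348, 190) [ 0.5433 -0.0889  0.239 ]
(342, 240) [ 0.445  -0.0789  0.2093]
(315, 229) [ 0.4643 -0.0239  0.2341]
(350, 160) [ 0.6046 -0.0924  0.2417]
(350, 278) [ 0.3688 -0.0937  0.2418]
(315, 200) [ 0.524  -0.0228  0.2264]
board 0.19920299814277476
L ((32.08192443847656, 21.91217613220215), (64.61469268798828, 43.02885437011719), 1.023030161857605)
[[0.4251 0.2408 0.2052]
 [0.5133 0.2445 0.2052]
 [0.5128 0.1117 0.2052]
 [0.4245 0.1099 0.2052]] 0.08825726137099335 0.1327592940162508 [0.46893925 0.17673674 0.205203  ]
block 153 [0.45580132 0.15269727 0.36420329] 1.2135055580244027
R ((27.0, 19.5), (39.0, 54.0), 90.0)
[[ 0.5513 -0.2201  0.2052]
 [ 0.553  -0.3335  0.2052]
 [ 0.4712 -0.3309  0.2052]
 [ 0.4697 -0.2189  0.2052]] 0.11342609669579276 0.08185236405824532 [ 0.51132298 -0.27583996  0.205203  ]
block 141 [ 0.50375579 -0.26011908  0.30609164] 1.2135055580244027
```

View pics/c1.png

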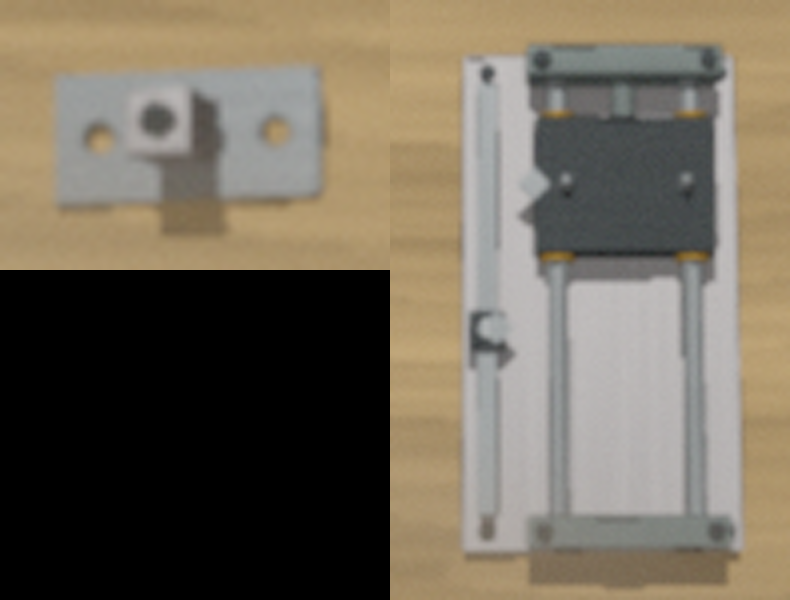

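The crop shows the long plate's holes at (99,137) and (276,130). It also shows the pins near (567,180) and (686,180), the carriage pointer tip near (518,184), and the mark clip's pale diamond near (497,327).

```bash
python3 - <<'E'
from h import *
A=lambda x,y:(185+(x+.5)/6-.5,205+(y+.5)/6-.5)
B=lambda x,y:(290+(x-390+.5)/4-.5,145+(y+.5)/4-.5)
def ang(a,b): d=b-a; return np.degrees(np.arctan2(d[1],d[0])),np.linalg.norm(d)
h=onplane('top',[A(99,137),A(276,130)],.205);print('holes',h.round(4),ang(h[1],h[0]),h.mean(0).round(4))
p=onplane('top',[A(57,75),A(320,66),A(322,195),A(57,207)],.206);print('plate',p.round(4),p.mean(0).round(4),ang(p[1],p[0]),ang(p[2],p[3]))
g=onplane('top',[A(128,88),A(192,88),A(192,157),A(128,157)],.252);print('block',g.mean(0).round(4))
c=onplane('top',[B(537,115),B(714,117),B(714,252),B(537,252)],.238);print('carr',c.round(4),c.mean(0).round(4),ang(c[1],c[0]),ang(c[2],c[3]),ang(c[3],c[0]))
t=onplane('top',[B(567,177),B(686,177)],.250);print('pintops',t.round(4),t.mean(0).round(4),ang(t[1],t[0]))
b=onplane('top',[B(462,58),B(734,58),B(741,551),B(462,551)],.206);print('base',b.round(4),ang(b[3],b[0]),ang(b[2],b[1]))
k=onplane('top',[B(518,184),B(510,327)],.238);print('ptr,mark',k.round(4),ang(k[1],k[0]))
crop('scene0',265,180,390,285,6,'s1'); crop('scene0',210,175,262,220,6,'s2')
s=r.sense();print(R.from_quat(s['tool_rot']).as_matrix().round(3))
E
```

```text
holes [[0.4672 0.2094 0.205 ]
 [0.4704 0.1493 0.205 ]] (np.float64(93.08602385042411), np.float64(0.06011880323895481)) [0.4688 0.1793 0.205 ]
plate [[0.4881 0.2245 0.206 ]
 [0.4925 0.1351 0.206 ]
 [0.4484 0.1326 0.206 ]
 [0.4431 0.222  0.206 ]] [0.468  0.1786 0.206 ] (np.float64(92.80207707735998), np.float64(0.08954852135385631)) (np.float64(93.38957213932903), np.float64(0.08959801381095212))
block [0.4676 0.1783 0.252 ]
carr [[ 0.577  -0.045   0.238 ]
 [ 0.5774 -0.1346  0.238 ]
 [ 0.5083 -0.1345  0.238 ]
 [ 0.5071 -0.0459  0.238 ]] [ 0.5424 -0.09    0.238 ] (np.float64(90.24879359035991), np.float64(0.0896061902041716)) (np.float64(90.82514663344473), np.float64(0.08859232833446111)) (np.float64(0.7552596450565796), np.float64(0.06989558749889081))
pintops [[ 0.5432 -0.0602  0.25  ]
 [ 0.5441 -0.1194  0.25  ]] [ 0.5437 -0.0898  0.25  ] (np.float64(90.87134496264004), np.float64(0.05919983478172866))
base [[ 0.6136 -0.0055  0.206 ]
 [ 0.616  -0.1484  0.206 ]
 [ 0.3607 -0.1511  0.206 ]
 [ 0.3591 -0.0104  0.206 ]] (np.float64(1.105662340239276), np.float64(0.2545752454063489)) (np.float64(0.6238518322428289), np.float64(0.2553015927109929))
ptr,mark [[ 0.5414 -0.0359  0.238 ]
 [ 0.4693 -0.033   0.238 ]] (np.float64(-2.309131575941655), np.float64(0.07217839742525826))
[[ 0.273  0.962 -0.   ]
 [ 0.962 -0.273 -0.002]
 [-0.002  0.    -1.   ]]
```

View pics/s1.png

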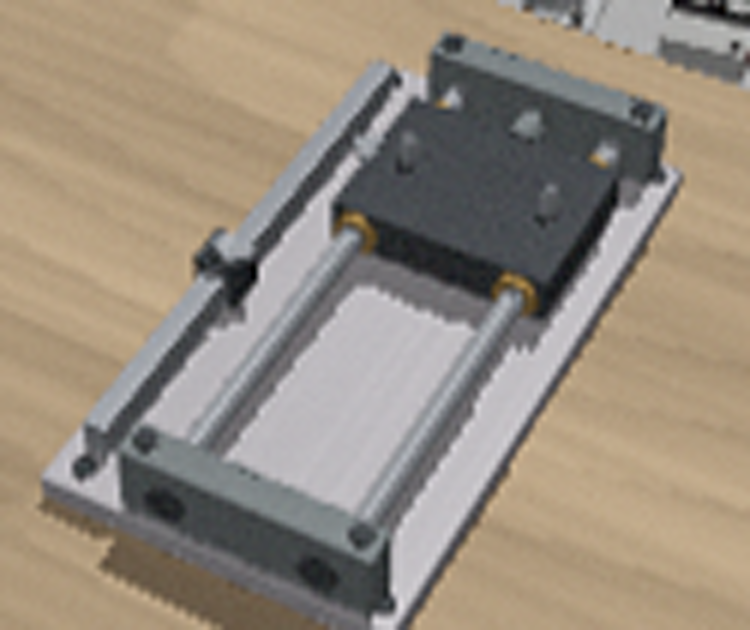

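The rig's yaw is about 0.8°, the nest is at (0.5425, -0.090, 0.238), and the long plate's block is at (0.468, 0.179) with yaw 3.1°. I'll grip with the jaws along x, which keeps the fingers clear of the pins. First I raise and turn.

```bash
cat >> h.py <<'E'
def go(P,yaw):
    s=r.sense(); M=R.from_quat(s['tool_rot']).as_matrix(); Rt=np.column_stack([[np.cos(np.radians(yaw)),np.sin(np.radians(yaw)),0],[np.sin(np.radians(yaw)),-np.cos(np.radians(yaw)),0],[0,0,-1]])
    print('t',s['time_s'],'pos',s['position'].round(4),'shift cm',(M.T@(np.array(P)-s['position'])*100).round(2),'turn',np.degrees(R.from_matrix(M.T@Rt).as_rotvec()).round(2),'F',s['contact_force'].round(1),'op',round(s['opening'],3),'yaw',round(np.degrees(np.arctan2(M[1,0],M[0,0])),2))
E
python3 -m pendant '[[[0,0,-3.3],[0,0,0],8.78],[[0,0,-3.3],[0,0,6],8.78],[[0,0,-3.3],[0,0,6],8.78],[[0,0,0],[0,0,6],8.78],[[0,0,0],[0,0,6],8.78],[[0,0,0],[0,0,6],8.78],[[0,0,0],[0,0,6],8.78],[[0,0,0],[0,0,6],8.78]]' 40
python3 -m pendant '[[[0,0,0],[0,0,6],8.78],[[0,0,0],[0,0,6],8.78],[[0,0,0],[0,0,6],8.78],[[0,0,0],[0,0,6],8.78],[[0,0,0],[0,0,5],8.78],[[0,0,0],[0,0,0],8.78],[[0,0,0],[0,0,0],8.78],[[0,0,0],[0,0,0],8.78]]'
python3 -c "
from h import *
go([.468,.1787,.30],3.1)"
```

```text
time_s: 0.77
position: [0.1844, 0.649, 0.3401]
tool_rot: [0.962, 0.274, -0.0, 0.0]
contact_force: [0.1, -0.3, -0.7]
opening: 1.0
time_s: 1.43
position: [0.1844, 0.6492, 0.3404]
tool_rot: [1.0, 0.029, -0.0, 0.0]
contact_force: [-0.7, 0.8, 0.5]
opening: 0.998
t 1.4333 pos [0.1844 0.6492 0.3404] shift cm [25.61 48.6   4.06] turn [0.03 0.01 0.19] F [-0.7  0.8  0.5] op 0.998 yaw 3.29
```

```bash
python3 -m pendant '[[[1.6,3,0],[0,0,0],8.78],[[1.6,3,0],[0,0,0],8.78],[[1.6,3,0],[0,0,0],8.78],[[1.6,3,0],[0,0,0],8.78],[[1.6,3,0],[0,0,0],8.78],[[1.6,3,0],[0,0,0],8.78],[[1.6,3,0],[0,0,0],8.78],[[1.6,3,0],[0,0,0],8.78]]'
python3 -m pendant '[[[1.6,3,0],[0,0,0],8.78],[[1.6,3,0],[0,0,0],8.78],[[1.6,3,0],[0,0,0],8.78],[[1.6,3,0],[0,0,0],8.78],[[1.6,3,0],[0,0,0],8.78],[[1.6,3,0],[0,0,0],8.78],[[1.6,3,0],[0,0,0],8.78],[[0,0,0],[0,0,0],8.78]]'
python3 -c "
from h import *
go([.468,.1787,.231],3.1)"
```

```text
time_s: 2.1
position: [0.3261, 0.415, 0.3408]
tool_rot: [1.0, 0.028, 0.0, -0.0]
contact_force: [0.0, 0.6, -0.3]
opening: 1.003
time_s: 2.77
position: [0.452, 0.2063, 0.3413]
tool_rot: [1.0, 0.023, 0.001, 0.0]
contact_force: [0.1, -0.1, -0.2]
opening: 1.003
t 2.7667 pos [0.452  0.2063 0.3413] shift cm [ 1.45  2.82 11.04] turn [ 0.06 -0.11 -0.42] F [ 0.1 -0.1 -0.2] op 1.003 yaw 2.68
```

```bash
python3 -m pendant '[[[1.45,2.8,0],[0,0,-0.4],8.78],[[0,0,2],[0,0,0],8.78],[[0,0,2],[0,0,0],8.78],[[0,0,2],[0,0,0],8.78],[[0,0,2],[0,0,0],8.78],[[0,0,2],[0,0,0],8.78],[[0,0,1],[0,0,0],8.78],[[0,0,0],[0,0,0],8.78]]' 40
python3 -c "
from h import *
go([.468,.1787,.231],3.1)"
```

```text
time_s: 3.43
position: [0.4634, 0.1855, 0.2288]
tool_rot: [1.0, 0.031, -0.002, 0.001]
contact_force: [-0.4, 0.0, -0.2]
opening: 1.0
t 3.4333 pos [0.4634 0.1855 0.2288] shift cm [ 0.41  0.71 -0.22] turn [0.12 0.19 0.51] F [-0.4  0.  -0.2] op 1.0 yaw 3.61
```

```bash
python3 -m pendant '[[[0.2,0.35,-0.2],[0,0,0.5],8.78],[[0.2,0.35,0],[0,0,0],8.78],[[0,0,0],[0,0,0],1.8],[[0,0,0],[0,0,0],1.8],[[0,0,0],[0,0,0],1.8],[[0,0,0],[0,0,0],1.8],[[0,0,0],[0,0,0],1.8],[[0,0,0],[0,0,0],1.8]]' 40
python3 -m pendant '[[[0,0,0],[0,0,0],1.8],[[0,0,0],[0,0,0],1.8],[[0,0,0],[0,0,0],1.8],[[0,0,0],[0,0,0],1.8],[[0,0,0],[0,0,0],1.8],[[0,0,0],[0,0,0],1.8],[[0,0,0],[0,0,0],1.8],[[0,0,0],[0,0,0],1.8]]' 40
python3 -c "
from h import *
go([.468,.1787,.34],3.1)"
```

```text
time_s: 4.1
position: [0.4691, 0.1794, 0.2327]
tool_rot: [1.0, 0.027, -0.0, -0.0]
contact_force: [0.7, 0.6, -0.1]
opening: 0.581
time_s: 4.77
position: [0.4693, 0.1792, 0.2327]
tool_rot: [1.0, 0.027, 0.0, -0.0]
contact_force: [1.2, 0.8, -0.4]
opening: 0.245
t 4.7667 pos [0.4693 0.1792 0.2327] shift cm [ -0.13   0.04 -10.73] turn [-0.   -0.02 -0.06] F [ 1.2  0.8 -0.4] op 0.245 yaw 3.04
```

```bash
python3 -m pendant '[[[0,0,-0.5],[0,0,0],1.8],[[0,0,-1],[0,0,0],1.8],[[0,0,-1.5],[0,0,0],1.8],[[0,0,-2],[0,0,0],1.8],[[0,0,-1.5],[0,0,0],1.8],[[0,0,-0.8],[0,0,0],1.8],[[0,0,0],[0,0,0],1.8],[[0,0,0],[0,0,0],1.8]]' 50
python3 -c "
from h import *
go([.5425,-.09,.305],0.85)"
```

```text
time_s: 5.43
position: [0.4689, 0.1792, 0.3056]
tool_rot: [1.0, 0.027, -0.0, -0.0]
contact_force: [0.3, 0.2, -2.8]
opening: 0.246
t 5.4333 pos [0.4689 0.1792 0.3056] shift cm [ 5.92 27.27  0.05] turn [-0.02  0.    2.2 ] F [ 0.3  0.2 -2.8] op 0.246 yaw 3.05
```

Force change is -2.5 N, so the plate (about 0.25 kg) is lifted. Now over to the nest.

```bash
python3 -m pendant '[[[0.3,1.5,0],[0,0,0.3],1.8],[[0.5,2.5,0],[0,0,0.3],1.8],[[0.5,2.5,0],[0,0,0.3],1.8],[[0.6,2.5,0],[0,0,0.3],1.8],[[0.6,2.5,0],[0,0,0.3],1.8],[[0.6,2.5,0],[0,0,0.3],1.8],[[0.6,2.5,0],[0,0,0.2],1.8],[[0.6,2.5,0],[0,0,0.2],1.8]]'
python3 -m pendant '[[[0.5,2.5,0],[0,0,0],1.8],[[0.5,2.5,0],[0,0,0],1.8],[[0.4,2,0],[0,0,0],1.8],[[0.2,1.3,0],[0,0,0],1.8],[[0,0,0],[0,0,0],1.8],[[0,0,0],[0,0,0],1.8],[[0,0,0],[0,0,0],1.8],[[0,0,0],[0,0,0],1.8]]'
python3 -c "
from h import *
go([.5425,-.09,.28],0.85)"
```

```text
time_s: 6.1
position: [0.5179, -0.0116, 0.3046]
tool_rot: [1.0, 0.007, -0.001, 0.0]
contact_force: [0.2, -0.7, -2.8]
opening: 0.247
time_s: 6.77
position: [0.5355, -0.0909, 0.3052]
tool_rot: [1.0, 0.008, -0.001, -0.0]
contact_force: [1.0, 0.5, -2.8]
opening: 0.25
t 6.7667 pos [ 0.5355 -0.0909  0.3052] shift cm [ 0.7  -0.07  2.51] turn [-0.03  0.06  0.08] F [ 1.   0.5 -2.8] op 0.25 yaw 0.93
```

```bash
python3 -m pendant '[[[0.35,0,0],[0,0,0],1.8],[[0.35,-0.05,0.5],[0,0,0],1.8],[[0,0,0.5],[0,0,0],1.8],[[0,0,0.5],[0,0,0],1.8],[[0,0,0.3],[0,0,0],1.8],[[0,0,0],[0,0,0],1.8],[[0,0,0],[0,0,0],1.8],[[0,0,0],[0,0,0],1.8]]'
python3 -c "
from h import *
go([.5425,-.09,.28],0.85)
snap('top','t2');snap('scene','s3')
crop('t2',300,150,400,225,4,'a');crop('s3',300,150,400,225,4,'b')
cv2.imwrite('pics/c2.png',np.hstack([cv2.imread('pics/a.png'),cv2.imread('pics/b.png')]))
"
```

```text
time_s: 7.43
position: [0.5428, -0.0915, 0.2877]
tool_rot: [1.0, 0.007, 0.0, 0.0]
contact_force: [0.6, 0.1, -2.5]
opening: 0.25
t 7.4333 pos [ 0.5428 -0.0915  0.2877] shift cm [-0.03 -0.15  0.77] turn [ 0.   -0.   -0.02] F [ 0.6  0.1 -2.5] op 0.25 yaw 0.83
```

View pics/c2.png

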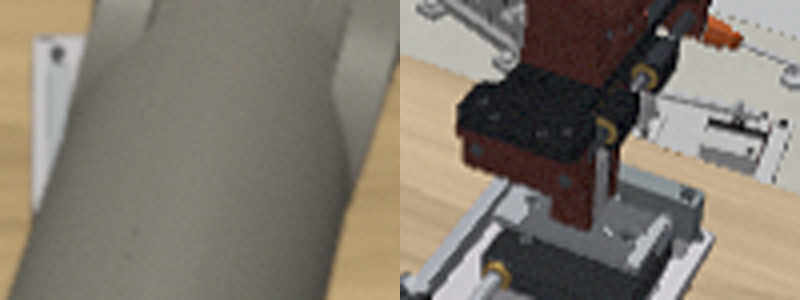

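The arm hides the top view here, but the scene view shows the plate and carriage front. I'll take a closer scene crop next to the pre-move one, so both are measured in the same camera.

```bash
python3 -c "
from h import *
crop('s3',310,185,376,235,6,'a');crop('scene0',310,185,376,235,6,'b')
cv2.imwrite('pics/c3.png',np.hstack([cv2.imread('pics/a.png'),cv2.imread('pics/b.png')]))
"
```

```text
(no output)
```

View pics/c3.png

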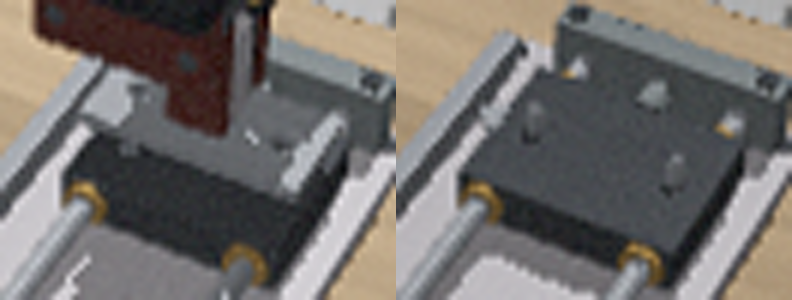

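```bash
python3 -c "
from h import *
A=lambda x,y:(310+(x+.5)/6-.5,185+(y+.5)/6-.5)
print('plate NL,NR,FR',onplane('scene',[A(80,122),A(283,187),A(346,112)],.261).round(4))
print('hole R',onplane('scene',[A(285,140)],.261).round(4))
print('carr NL,NR,FR',onplane('scene',[A(63,178),A(270,240),A(348,158)],.238).round(4))
t=onplane('scene',[A(138,103),A(283,153)],.25);b=onplane('scene',[A(137,138),A(276,187)],.238)
print('pin tops',t.round(4),t.mean(0),'base',b.round(4),b.mean(0))
q=lambda P:((proj('scene',P)-[310,185]+.5)*6-.5).round(0).tolist()
c,s=np.cos(np.radians(.83)),np.sin(np.radians(.83))
T=lambda x,y,z:[.5428+c*x-s*y,-.0915+s*x+c*y,z]
print('expected plate NL NR FR holes from TCP',q([T(-.022,.045,.261),T(-.022,-.045,.261),T(.022,-.045,.261),T(0,-.03,.261)]))
"
```

```text
plate NL,NR,FR [[ 0.5145 -0.0483  0.261 ]
 [ 0.5211 -0.1299  0.261 ]
 [ 0.5689 -0.1334  0.261 ]]
hole R [[ 0.5438 -0.1198  0.261 ]]
carr NL,NR,FR [[ 0.5054 -0.0461  0.238 ]
 [ 0.515  -0.1291  0.238 ]
 [ 0.5689 -0.1364  0.238 ]]
pin tops [[ 0.5449 -0.0571  0.25  ]
 [ 0.5476 -0.118   0.25  ]] [ 0.54625224 -0.08754893  0.25      ] base [[ 0.5386 -0.0604  0.238 ]
 [ 0.541  -0.119   0.238 ]] [ 0.53981245 -0.08969172  0.238     ]
expected plate NL NR FR holes from TCP [[84.0, 112.0], [301.0, 193.0], [349.0, 120.0], [288.0, 142.0]]
```

```bash
python3 -m pendant '[[[0.07,-0.17,0],[0,0,0],1.8],[[0,0,0],[0,0,0],1.8],[[0,0,0.2],[0,0,0],1.8],[[0,0,0.2],[0,0,0],1.8],[[0,0,0.2],[0,0,0],1.8],[[0,0,0.1],[0,0,0],1.8],[[0,0,0],[0,0,0],1.8],[[0,0,0],[0,0,0],1.8]]' 50
python3 -c "
from h import *
go([.5435,-.0897,.2707],0.85)"
```

```text
time_s: 8.2
position: [0.5434, -0.0897, 0.2805]
tool_rot: [1.0, 0.007, -0.0, 0.0]
contact_force: [0.1, -0.5, -2.9]
opening: 0.245
t 8.2 pos [ 0.5434 -0.0897  0.2805] shift cm [0.01 0.   0.98] turn [ 0.    0.01 -0.02] F [ 0.1 -0.5 -2.9] op 0.245 yaw 0.83
```

The underside is now at 0.248, below the pin tops, with no contact. Continuing down slowly.

```bash
python3 -m pendant '[[[0,0,0.15],[0,0,0],1.8],[[0,0,0.15],[0,0,0],1.8],[[0,0,0.1],[0,0,0],1.8],[[0,0,0],[0,0,0],1.8],[[0,0,0],[0,0,0],1.8],[[0,0,0],[0,0,0],1.8],[[0,0,0],[0,0,0],1.8],[[0,0,0],[0,0,0],1.8]]' 50
python3 -c "
from h import *
go([.5435,-.0897,.2707],0.85);print(r.sense()['wrist_torque'])"
```

```text
time_s: 8.87
position: [0.5435, -0.0897, 0.2767]
tool_rot: [1.0, 0.007, 0.0, 0.0]
contact_force: [-0.2, 0.4, -4.4]
opening: 0.246
t 8.8667 pos [ 0.5435 -0.0897  0.2767] shift cm [0.  0.  0.6] turn [ 0.   -0.   -0.01] F [-0.2  0.4 -4.4] op 0.246 yaw 0.84
[-0.09997904  0.02570472  0.00484739]
```

```bash
python3 -m pendant '[[[0,0,0.15],[0,0,0],1.8],[[0,0,0.15],[0,0,0],1.8],[[0,0,0.1],[0,0,0],1.8],[[0,0,0],[0,0,0],1.8],[[0,0,0],[0,0,0],1.8],[[0,0,0],[0,0,0],1.8],[[0,0,0],[0,0,0],1.8],[[0,0,0],[0,0,0],1.8]]' 50
python3 -c "
from h import *
go([.5435,-.0897,.2707],0.85);print(r.sense()['wrist_torque'])"
```

```text
time_s: 9.53
position: [0.5435, -0.0897, 0.2726]
tool_rot: [1.0, 0.007, -0.0, 0.0]
contact_force: [0.8, -0.9, -3.3]
opening: 0.245
t 9.5333 pos [ 0.5435 -0.0897  0.2726] shift cm [0.   0.   0.19] turn [ 0.    0.   -0.01] F [ 0.8 -0.9 -3.3] op 0.245 yaw 0.84
[-0.16375357 -0.10390908  0.00546001]
```

The underside is about 10 mm below the pin tops with no side load, so the pins are in the holes. Next I seat it with a light push.

```bash
python3 -m pendant '[[[0,0,0.1],[0,0,0],1.8],[[0,0,0],[0,0,0],1.8],[[0,0,0.1],[0,0,0],1.8],[[0,0,0],[0,0,0],1.8],[[0,0,0],[0,0,0],1.8],[[0,0,0],[0,0,0],1.8],[[0,0,0],[0,0,0],1.8],[[0,0,0],[0,0,0],1.8]]' 50
python3 -c "
from h import *
go([.5435,-.0897,.2707],0.85);print(r.sense()['wrist_torque'])"
```

```text
time_s: 10.2
position: [0.5435, -0.0897, 0.2707]
tool_rot: [1.0, 0.007, 0.0, -0.0]
contact_force: [1.2, 0.2, -2.6]
opening: 0.25
t 10.2 pos [ 0.5435 -0.0897  0.2707] shift cm [-0.  0.  0.] turn [-0.   -0.01 -0.01] F [ 1.2  0.2 -2.6] op 0.25 yaw 0.84
[-0.16041115 -0.01578181  0.00264689]
```

```bash
python3 -m pendant '[[[0,0,0.05],[0,0,0],1.8],[[0,0,0],[0,0,0],1.8],[[0,0,0.05],[0,0,0],1.8],[[0,0,0],[0,0,0],1.8],[[0,0,0],[0,0,0],1.8],[[0,0,0],[0,0,0],1.8],[[0,0,0],[0,0,0],1.8],[[0,0,0],[0,0,0],1.8]]' 50
python3 -c "
from h import *
go([.5435,-.0897,.2707],0.85);print(r.sense()['wrist_torque'])"
```

```text
time_s: 10.87
position: [0.5436, -0.0897, 0.2707]
tool_rot: [1.0, 0.007, 0.0, -0.0]
contact_force: [-3.5, 1.5, 8.5]
opening: 0.249
t 10.8667 pos [ 0.5436 -0.0897  0.2707] shift cm [-0.01  0.   -0.  ] turn [-0.04 -0.02 -0.01] F [-3.5  1.5  8.5] op 0.249 yaw 0.84
[ 0.05296497  0.903958   -0.01285961]
```

It is seated: z stopped at 0.2707 while Fz rose by about 11 N. Next I take a close look at the mark and the carriage pointer in the first images.

```bash
python3 -c "
from h import *
crop('top0',302,180,338,240,10,'a');crop('scene0',292,195,336,245,10,'b')
a=cv2.imread('pics/a.png');b=cv2.imread('pics/b.png');o=np.zeros((600,800,3),np.uint8);o[:,:360]=a;o[:500,360:]=b
cv2.imwrite('pics/c4.png',o)
"
```

```text
(no output)
```

View pics/c4.png

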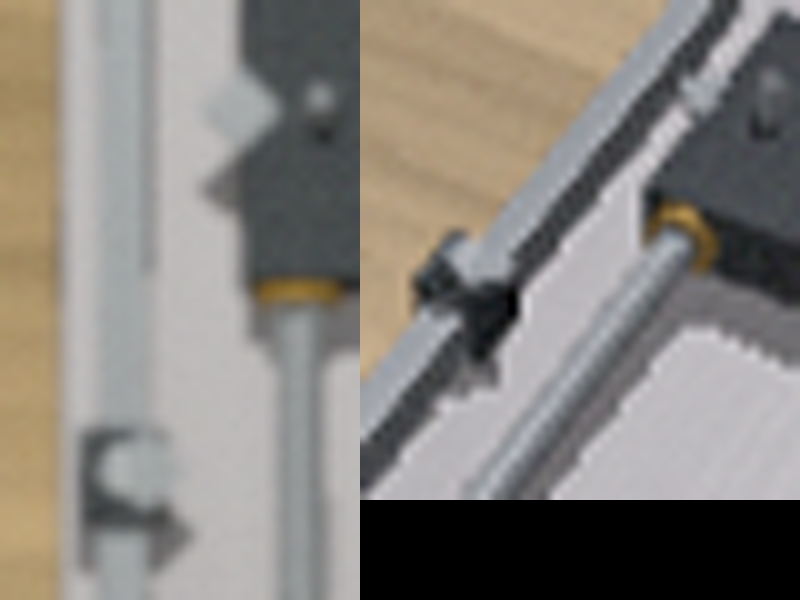

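```bash
python3 -c "
from h import *
np.set_printoptions(linewidth=200,suppress=True)
c=cloud('top',np.load('pics/top0.npy'))
Z=((c[:,:,2]-.2)*1000).round(0).astype(int)
print('mark v221..236,u308..324');print(Z[221:237,308:325])
print('ptr v182..198,u318..332');print(Z[182:199,318:333])
g=cv2.cvtColor(cv2.imread('pics/top0.png'),cv2.COLOR_BGR2GRAY)
print(g[221:237,308:325]);print(g[182:199,318:333])
"
```

```text
mark v221..236,u308..324
[[   9   11   12   11   24   30   27   26   25   12   12   10   15   12    9   10    9]
 [   7   14   11   13   28   26   28   24   28   12   11   13   16   10   10   10   13]
 [  11   11   35   33   29   30   31   31   35   27   34   11    7   11   11    9    8]
 [   8   10   30   32   32   32   32   34   38   33   31   12   14   10   10   11   11]
 [   9   11   32   31   31   39   35   38   37   39   39   14   12    9    7   11    8]
 [  15    9   32   32   37   36   37   34   34   38   43   36    8   10    9   11   11]
 [   7   11   33   34   38   35   36   38   38   41   36   35   38    9   11   11   10]
 [   8   11   33   30   38   37   39   36   39   33   38   40   36    8    9 1014    9]
 [  10    8   36   35   34   37   37   34   37   36   39   33   11   13   15   14   12]
 [   8   12   32   34   30   36   33   33   37   34   37   11   11   11   12    9   13]
 [  11   10   32   33   33   31   31   32   32   37   36   16   12   12   11    9   10]
 [  11   11   26   29   28   31   24   26   24   23   28   15   10    9   12    6   11]
 [  12   12   16   
[... 3193 characters left out ...]
6  76]
 [185 188 190 188 186 185 179 173 164 147 109  82  78  77  85]
 [186 186 189 188 183 179 173 172 173 167 144 109  80  78  97]
 [186 187 188 185 178 173 172 170 170 171 163 132  92  81  96]
 [184 187 189 187 176 167 170 170 171 170 160 133  92  83  86]
 [187 189 188 187 180 170 168 169 169 161 140 107  81  79  72]
 [188 188 189 189 188 183 171 165 161 139 101  82  75  77  70]
 [185 187 188 188 189 187 179 160 135 105  78  77  74  76  71]
 [185 188 187 188 186 187 171 139  96  77  75  78  75  78  77]
 [185 188 188 188 188 174 145 106  76  73  76  74  73  77  75]
 [185 188 188 183 173 145 114  94  75  74  74  72  75  74  78]
 [186 186 186 175 147 119 107  95  75  77  75  77  77  78  72]]
```

```bash
python3 -c "
from h import *
k=onplane('top',[(321.8,190.8),(320.8,227.15)],.238);d=k[0]-k[1];a=np.radians(.85)
print(k,d@[np.cos(a),np.sin(a),0],d@[-np.sin(a),np.cos(a),0])"
python3 -m pendant '[[[-0.2,0,0],[0,0,0],1.8],[[-0.4,0,0],[0,0,0],1.8],[[-0.6,0,0],[0,0,0],1.8],[[-0.6,0,0],[0,0,0],1.8],[[-0.6,0,0],[0,0,0],1.8],[[-0.4,0,0],[0,0,0],1.8],[[-0.2,0,0],[0,0,0],1.8],[[0,0,0],[0,0,0],1.8]]' 60
python3 -c "
from h import *
go([.4693,-.0908,.2707],0.85);print(r.sense()['wrist_torque'])"
```

```text
[[ 0.54106474 -0.03627333  0.238     ]
 [ 0.46778505 -0.0353638   0.238     ]] 0.07325813794903757 -0.001996513556928121
time_s: 11.53
position: [0.5155, -0.0901, 0.2708]
tool_rot: [1.0, 0.007, 0.003, 0.0]
contact_force: [5.5, -0.4, 1.4]
opening: 0.247
t 11.5333 pos [ 0.5155 -0.0901  0.2708] shift cm [-4.62  0.   -0.02] turn [ 0.01 -0.33  0.  ] F [ 5.5 -0.4  1.4] op 0.247 yaw 0.85
[-0.11759962 -1.22906335 -0.01999714]
```

The mark distance comes out at 73.3 mm. The tips' y offset comes out at 2.0 mm, exactly as specified. Pulling further with a touch more press.

```bash
python3 -m pendant '[[[-0.3,0,0.03],[0,0,0],1.8],[[-0.6,0,0],[0,0,0],1.8],[[-0.8,0,0],[0,0,0],1.8],[[-0.8,0,0],[0,0,0],1.8],[[-0.8,0,0],[0,0,0],1.8],[[-0.5,0,0],[0,0,0],1.8],[[-0.2,0,0],[0,0,0],1.8],[[0,0,0],[0,0,0],1.8]]' 60
python3 -c "
from h import *
go([.4693,-.0908,.2707],0.85);print(r.sense()['wrist_torque'])
snap('top','t4');snap('scene','s4')
crop('t4',280,140,400,300,4,'a')
crop('s4',265,180,345,260,5,'b')
a=cv2.imread('pics/a.png')[:600,:400];o=np.zeros((600,800,3),np.uint8);o[:a.shape[0],:400]=a;o[:400,400:]=cv2.imread('pics/b.png');cv2.imwrite('pics/c5.png',o)"
```

```text
time_s: 12.2
position: [0.4765, -0.0907, 0.2708]
tool_rot: [1.0, 0.008, 0.004, 0.0]
contact_force: [8.4, -2.0, -1.6]
opening: 0.25
t 12.2 pos [ 0.4765 -0.0907  0.2708] shift cm [-0.72 -0.    0.01] turn [ 0.02 -0.48  0.01] F [ 8.4 -2.  -1.6] op 0.25 yaw 0.86
[-0.12703318 -1.89358777  0.03217122]
```

View pics/c5.png

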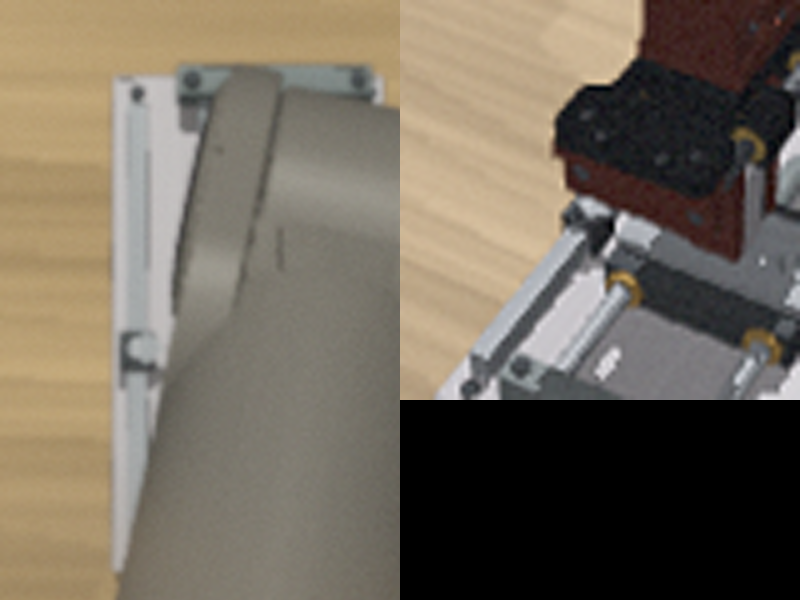

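Both views show the arm over the rig. In the scene view the orange bushings on the carriage front are visible, so I'll measure the carriage travel from them in the same camera. I'll also add a small tilt correction and a bit more press.

```bash
cat >> h.py <<'E'
def bush(name):
    im=cv2.imread(f'pics/{name}.png'); hsv=cv2.cvtColor(im,cv2.COLOR_BGR2HSV)
    m=cv2.inRange(hsv,(12,120,60),(28,255,255)); m[:195]=0;m[275:]=0;m[:,:280]=0;m[:,385:]=0
    sub=[]
    n,l,st,ce=cv2.connectedComponentsWithStats(m)
    for i in range(1,n):
        if st[i,4]>=8:
            x,y,w,h=st[i,:4]; sub.append((x+(w-1)/2,y+(h-1)/2,w,h,st[i,4],*ce[i].round(2)))
    return sub
E
python3 - <<'E'
from h import *
for n in('scene0','s4'):
    for b in bush(n): print(n,np.round(b,2),onplane('scene',[b[:2]],.227).round(4)[0],onplane('scene',[b[5:]],.227).round(4)[0])
E
```

```text
scene0 [324.   218.     7.     7.    15.   324.27 217.33] [ 0.5087 -0.0546  0.227 ] [ 0.5109 -0.0541  0.227 ]
scene0 [350.5  228.     8.     7.    22.   350.68 227.73] [ 0.5106 -0.1217  0.227 ] [ 0.5116 -0.1217  0.227 ]
s4 [334.5  208.5    6.     6.    12.   334.75 207.75] [ 0.5484 -0.061   0.227 ] [ 0.5509 -0.0603  0.227 ]
s4 [310.   237.     7.     7.    16.   310.38 236.75] [ 0.4427 -0.0562  0.227 ] [ 0.4438 -0.0565  0.227 ]
s4 [337.   248.5    7.     6.    17.   337.65 247.94] [ 0.443 -0.123  0.227] [ 0.445  -0.1235  0.227 ]
```

```bash
python3 -m pendant '[[[-0.1,0,0.03],[0,-0.2,0],1.8],[[-0.1,0,0.02],[0,-0.2,0],1.8],[[-0.1,0,0],[0,-0.2,0],1.8],[[0,0,0],[0,0,0],1.8],[[0,0,0],[0,0,0],1.8],[[0,0,0],[0,0,0],1.8],[[0,0,0],[0,0,0],1.8],[[0,0,0],[0,0,0],1.8]]' 60
python3 -c "
from h import *
go([.4693,-.0908,.2707],0.85);print(r.sense()['wrist_torque'])"
```

```text
time_s: 12.97
position: [0.4745, -0.0908, 0.2707]
tool_rot: [1.0, 0.008, -0.0, 0.0]
contact_force: [7.3, 0.6, 1.4]
opening: 0.249
t 12.9667 pos [ 0.4745 -0.0908  0.2707] shift cm [-0.52 -0.01 -0.  ] turn [0.04 0.05 0.02] F [7.3 0.6 1.4] op 0.249 yaw 0.87
[-0.03286399 -2.17788548 -0.02549917]
```

```bash
python3 -m pendant '[[[-0.1,0,0.03],[0,0,0],1.8],[[-0.15,0,0],[0,0,0],1.8],[[-0.15,0,0],[0,0,0],1.8],[[-0.07,0,0],[0,0,0],1.8],[[0,0,0],[0,0,0],1.8],[[0,0,0],[0,0,0],1.8],[[0,0,0],[0,0,0],1.8],[[0,0,0],[0,0,0],1.8]]' 60
python3 - <<'E'
from h import *
go([.4698,-.0908,.2707],0.85)
snap('scene','s5');snap('top','t5')
for b in bush('s5'): print(np.round(b,2),onplane('scene',[b[:2]],.227).round(4)[0],onplane('scene',[b[5:]],.227).round(4)[0])
crop('s5',285,195,365,265,9,'c6')
E
```

```text
time_s: 13.63
position: [0.4701, -0.0909, 0.2707]
tool_rot: [1.0, 0.008, -0.0, 0.0]
contact_force: [9.0, -0.6, 1.9]
opening: 0.25
t 13.6333 pos [ 0.4701 -0.0909  0.2707] shift cm [-0.03 -0.01 -0.  ] turn [0.04 0.01 0.01] F [ 9.  -0.6  1.9] op 0.25 yaw 0.86
[332.5 210.5   6.    6.   10.  333.1 209.6] [ 0.5401 -0.06    0.227 ] [ 0.5435 -0.0599  0.227 ]
[308.   239.     7.     7.    17.   308.29 238.41] [ 0.4356 -0.0553  0.227 ] [ 0.4373 -0.055   0.227 ]
[335.5  251.     8.     7.    19.   336.   250.32] [ 0.4353 -0.1234  0.227 ] [ 0.4375 -0.1234  0.227 ]
```

View pics/c6.png

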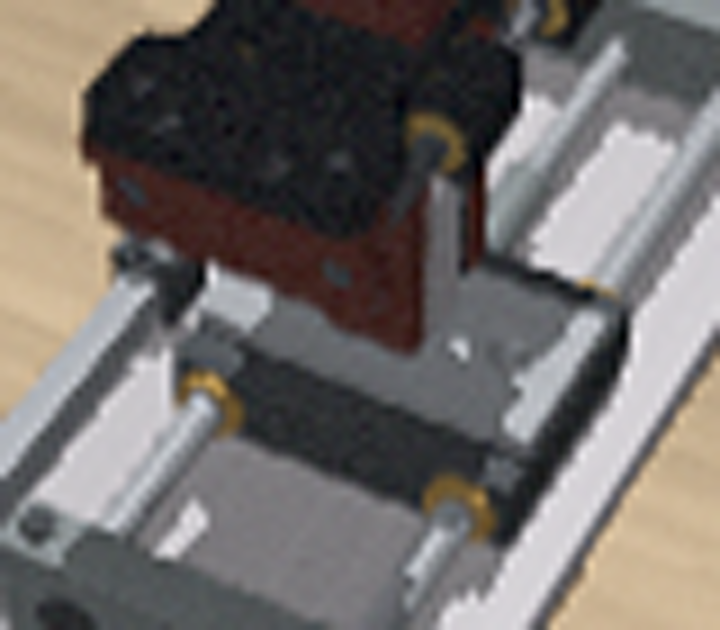

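The scene crop shows the plate flat on the carriage, with front bushings at about (210,400) and (460,510). The clip, at (160,275), is beside the carriage's pointer zone. Bushing travel reads 74.0 ± 0.9 mm and TCP travel 73.5 mm, against 73.3 mm wanted. I'll hold for a moment, check it's steady and hand in.

```bash
python3 -m pendant '[[[0,0,0],[0,0,0],1.8],[[0,0,0],[0,0,0],1.8],[[0,0,0],[0,0,0],1.8],[[0,0,0],[0,0,0],1.8],[[0,0,0],[0,0,0],1.8],[[0,0,0],[0,0,0],1.8],[[0,0,0],[0,0,0],1.8],[[0,0,0],[0,0,0],1.8]]' 60
python3 - <<'E'
from h import *
go([.4701,-.0908,.2707],0.85)
_,d=snap('scene','s6')
for b in bush('s6'): print(np.round(b[:2],2),onplane('scene',[b[5:]],.227).round(4)[0])
c=cloud('scene',d)[195:265,285:365].reshape(-1,3); a=np.radians(.85)
q=(c-[.4701,-.0908,0])@np.array([[np.cos(a),-np.sin(a),0],[np.sin(a),np.cos(a),0],[0,0,1]])
for nm,y0,y1 in (('-y',-.044,-.026),('+y',.026,.044)):
    m=(abs(q[:,0])<.021)&(q[:,1]>y0)&(q[:,1]<y1)&(q[:,2]>.225)&(q[:,2]<.262); print('plate top z',nm,m.sum(),np.median(q[m,2]).round(4))
print(r.job_done())
E
```

```text
time_s: 14.4
position: [0.4701, -0.0909, 0.2707]
tool_rot: [1.0, 0.008, -0.0, 0.0]
contact_force: [8.4, 0.6, 2.7]
opening: 0.247
t 14.4 pos [ 0.4701 -0.0909  0.2707] shift cm [ 0.   -0.01 -0.  ] turn [0.04 0.01 0.01] F [8.4 0.6 2.7] op 0.247 yaw 0.86
[335. 211.] [ 0.541  -0.0659  0.227 ]
[308.  238.5] [ 0.4377 -0.0551  0.227 ]
[335.5 250.5] [ 0.4379 -0.1232  0.227 ]
plate top z -y 139 0.2436
plate top z +y 33 0.2438
the job is handed in; nothing more can be done
None
```

I set the longer plate over both carriage pins, seated it flush, and pulled the carriage out by its grip block to the mark. I handed the job in at about 14.4 s, still gripping the block at 60 N. I never went near the shorter plate.

**Final checks:**
- **Flush:** the top of the plate reads 0.2436 and 0.2438 m at its two ends, against 0.244 m expected. I kept a light downward push of about 5 N.
- **Pull distance:** the target was 73.3 mm, measured from the first top image. The arm moved 73.5 mm. The carriage's front bushings showed about 74 mm, or 73.5 mm in the last picture, with roughly 1 mm of uncertainty.
- **Holding:** the arm was steady at the end against about 8.5 N of spring force.

**Not confirmed:** the arm and gripper hid the two pointers at the end, so I never saw them facing each other. Their alignment rests on the distances above.

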